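# Snap the gluing-jig clamp shut on the lute belly

### The arm

A 6-joint arm with a two-finger parallel gripper is mounted at the origin on the work surface. World frame = base frame: x ahead of the robot, y to its left, z up, the work surface at z = 0. Lengths are in m, angles in rad, forces in N, time in s.
With the tool pointing down it reaches from about 0.35 to 0.95 m from the base axis. Payload 17.4 kg.
Tool frame: the origin (TCP) lies on the centre line of the jaws, within the pads' length; the fingertips stand tcp_to_tips ahead of it and the grasp point (between the pads) lies 2 mm behind it (tcp_to_tips is the distance from the TCP to the fingertips, in m); z points along the fingers, y is the line along which they close (so a half turn about z gives the same grasp; the last joint's range is limited). The gripper opens to 93 mm and grips with 3 to 60 N. Pads are 15 mm wide; open, the fingers measure 128 mm over their backs; the gripper's body (75 mm by 188 mm) begins 65 mm behind the grasp point.
Start: joints at [-1.229, 0.116, 1.442, -0, 1.584, -0.038], TCP at [0.25, -0.627, 0.236] pointing down, gripper open.
Joint ranges: [-2.83, 2.83], [-0.83, 2.19], [0.07, 2.5], [-1.14, 4.28], [0.01, 3], [-2.97, 2.97]. Speed limits (rad/s): [1.89, 1.89, 2.22, 3.14, 3.14, 3.14].

### API

Orientations are given as [roll, pitch, yaw] about the fixed x, y, z axes, in that order (R = Rz(yaw) Ry(pitch) Rx(roll)).
In Python, from rig import observe, read_camera, finish_job, tcp_to_tips gives the robot as it stands. The module is installed in compiled form; this text tells all that it offers.
- The arm moves only by the tool send_rows, never from a script. Its arguments are lists of equal length, an entry for each row: "offset": the shift along the world's x, y, z in cm, a list of three; "rot": the turn, a rotation vector about the world's x, y, z in degrees, a list of three. In form: {"offset": [[tx, ty, tz], ...], "rot": [[ax, ay, az], ...]}. A call has 1 to 12 rows; each row is the pose to reach, as a shift and turn from the pose commanded when the call began; what a row does not reach only later rows make up. A row lasts 1/8 s, in which the tool goes at most 62.5 mm and 10.7 degrees, less where a joint would pass 70% of its speed; a pose out of reach is approached as far as the arm can. A call with a gripper value outside its range is refused whole. "gripper" is the opening, from -1 (shut) to 1 (fully open), so that 0 is half open, set as the call begins (left out, the last holds). The fingers move at their own pace and stop on an object; "squeeze" is the grip in N (left out, the last holds). Time passes only in rows, so rows that repeat a pose let the fingers close. It gives the time, the measured TCP pose, the force, the opening and the grip force at its end, in the units of the state.
- observe(): the state, without advancing time (a new reading comes with each control period).
- read_camera(name): name is "scene" or "top" or "wrist"; returns a dict with "img" (420x560x3 uint8, red, green, blue), "z_map" (420x560 float32, m along the optical axis (not along the pixel's ray), 0 where there is no reading), "fx", "fy", "cx", "cy" (pixels), "pose" (4x4, takes a point from camera to world coordinates). Camera axes: x right, y down, z forward; pixel columns grow to the right and rows downward; lengths in m; the calibration is good to about 2 mm. A picture is of the moment at which its call begins.
- finish_job(): hands the job in; it is judged then, once.
The state is a dict: "time_s": time; "qpos": joint angles; "qvel": joint speeds; "effort": joint torques, N m; "tcp_pos": TCP position; "orientation": TCP orientation; "ft_force": force on the tool from outside, world axes, zero at the start; "moment": the same for the moment, N m; "width": opening from 0.0 (shut) to 1.0 (fully open); "grip_force": force on a finger pad.
Only numpy, scipy, OpenCV 4.12 (cv2) and the standard library are available. Lean on these libraries where they do the work, as an engineer would, in place of code of your own. Each camera call takes 0.05 s, during which the arm holds its last target. There are 200 camera calls.

### The job

On the luthier's bench, the pear-shaped wooden blank lies in one of two gluing jigs. Clamp it there: press that jig's red clamp handle down until it snaps over centre and stays shut, then take the hand away. Leave the clamp of the empty jig open, and leave the blank where it lies.

Things in the scene. Friction and masses are not known exactly. Their poses are not given: they have to be found in the camera images.
- clamp (a joint): Handle angle (rad) of the toggle clamp on the blank's jig: 0 open, handle raised 40 degrees; about 0.7 shut, handle level. Pressed down at mid-grip it resists up to about 10 N near 0.25 rad, less after; past about 0.48 rad it pulls itself down and stays shut at 0.65 to 0.7. Let go sooner, it springs back open.
- clamp_grip (a point): Middle of the upper face of that handle's red grip (80 long, 28 wide, 14 mm thick; free end 38 mm further out), moves with it. x: along the handle from pivot to free end, up 40 degrees when open; z: out of the upper face; y: along the pin. Fixed pin: 90 mm back (-x) and 7 mm down (-z), 75 mm above the bench. Shut: upper face level, 82 mm above the bench, nothing under it but the 18 mm board.
- blank_center (a point): Centre, half-way up, of the round part of the loose pale wooden blank: pear-shaped, 125 long, 90 wide, 14 mm thick, dark round sound-hole mark; lies flat between four short dowels on its jig, 25 mm above the bench. Must stay there. The clamp's steel arm with black pad, raised up to 140 mm above the bench beyond the pivot, comes down on it as the handle is pressed.
- spare_grip (a point): The same point on the identical red-gripped clamp of the empty jig (four dowels, no blank); must stay open. Each jig is a brown wooden board 330 x 140 x 18 mm fixed to the bench, its handle end roughly towards the robot.

How it is judged:
At the end, for the whole second after the job is handed in: The blank's clamp is snapped shut (handle angle above 0.6 rad), the blank lies within 10 mm of where it started, and the empty jig's grip is within 15 mm of its open place (value of joint clamp above 0.6 rad and distance of blank_center from where it was at the start of the episode below 0.01 m and distance of spare_grip from where it was at the start of the episode below 0.015 m); the robot touches nothing.
It fails at once if the clamp of the empty jig is pressed down (its grip moves more than 20 mm) (distance of spare_grip from where it was at the start of the episode above 0.02 m).
It also fails if it takes over 29 s, if anything falls off the work surface, if the arm or the gripper's body presses on something with over 40 N, if the wrist force passes 120 N, or if a joint passes its speed limit or range.

## Working session

There is one attempt and no reset: what is moved stays moved. The work goes in short steps, Python scripts to look and compute and a tool call to move; the robot and the scene stay as the last step left them, time stands still between calls to the robot, and variables do not carry over. Pictures are saved under pics/ and viewed, at most 10 in all, crops included, and the job is handed in when it is done.

Besides the shell and the picture viewer there is one more tool, called after ">>>" in YAML: its name, and indented under it one key for each argument. send_rows: Moves the arm, as the interface text tells. Its arguments: {"type":"object","properties":{"offset":{"type":"array"},"rot":{"type":"array"},"gripper":{"type":"number"},"squeeze":{"type":"number"}},"required":["offset","rot"]}

```bash
mkdir -p pics; cat > h.py <<'E'
import numpy as np, cv2
from rig import *
def cloud(c):
    z=c["z_map"]; v,u=np.mgrid[:z.shape[0],:z.shape[1]]
    P=np.stack([(u-c["cx"])/c["fx"]*z,(v-c["cy"])/c["fy"]*z,z],-1)
    return P@c["pose"][:3,:3].T+c["pose"][:3,3]
def save(c,n): cv2.imwrite("pics/"+n+".png",c["img"][:,:,::-1])
E
python3 - <<'E'
from h import *
print(observe(),tcp_to_tips)
for n in("top","scene"):
    c=read_camera(n); save(c,n+"0"); W=cloud(c)
    hsv=cv2.cvtColor(c["img"],cv2.COLOR_RGB2HSV)
    m=(((hsv[...,0]<8)|(hsv[...,0]>172))&(hsv[...,1]>140)&(hsv[...,2]>70)&(c["z_map"]>0)).astype(np.uint8)
    k,l,s,ce=cv2.connectedComponentsWithStats(m)
    for i in range(1,k):
        if s[i,4]>60:
            p=W[l==i]; print(n,ce[i].round(),s[i,4],np.median(p,0).round(3),p.min(0).round(3),p.max(0).round(3), np.linalg.svd(p-p.mean(0),full_matrices=False)[2].round(3).tolist())
E
```

```text
{'time_s': 0.0, 'qpos': array([-1.22880178e+00,  1.16458944e-01,  1.44224505e+00, -1.66035236e-05,
        1.58400328e+00, -3.77738402e-02]), 'qvel': array([ 1.02634712e-03, -4.08889548e-04,  1.60387545e-03,  1.24278987e-03,
       -1.31777985e-04, -3.51192412e-05]), 'effort': array([ 2.61580317e-05, -7.21266603e+01, -6.22615170e+01,  7.78875360e-02,
        2.36111454e-02, -8.43009093e-05]), 'tcp_pos': array([ 0.25016872, -0.62673346,  0.23493596]), 'orientation': array([-3.14047820e+00, -2.55029407e-05,  3.79768164e-01]), 'ft_force': array([-0.64955789, -0.60335496,  0.6597253 ]), 'moment': array([ 0.01263139,  0.01249227, -0.00826725]), 'grip_force': 0.0, 'width': 1.000245379466026} 0.017
top [408. 230.] 501 [ 0.544 -0.262  0.141] [ 0.514 -0.309  0.016] [ 0.579 -0.243  0.164] [[-0.603, -0.134, 0.787], [-0.594, -0.583, -0.554], [-0.532, 0.802, -0.272]]
top [158. 234.] 449 [0.547 0.212 0.143] [0.517 0.196 0.018] [0.584 0.261 0.163] [[-0.737, -0.152, 0.658], [0.359, -0.913, 0.191], [0.572, 0.377, 0.728]]
scene [379. 190.] 463 [0.551 0.214 0.136] [ 0.35   0.198 -0.001] [0.583 0.302 0.162] [[0.698, -0.329, 0.636], [-0.704, -0.148, 0.695], [-0.134, -0.933, -0.335]]
scene [162. 209.] 525 [ 0.547 -0.263  0.136] [ 0.344 -0.34  -0.002] [ 0.579 -0.241  0.163] [[0.755, 0.231, 0.614], [-0.581, -0.2, 0.789], [-0.305, 0.952, 0.017]]
```

View pics/top0.png

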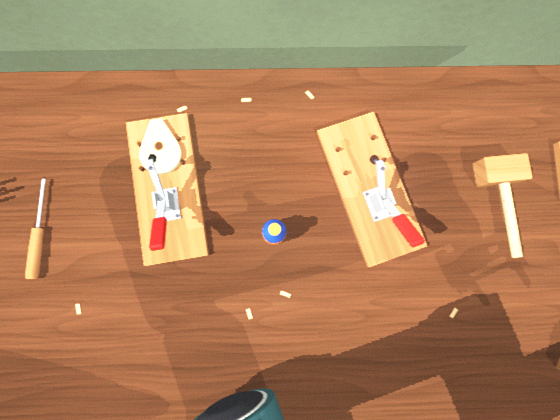

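View pics/scene0.png

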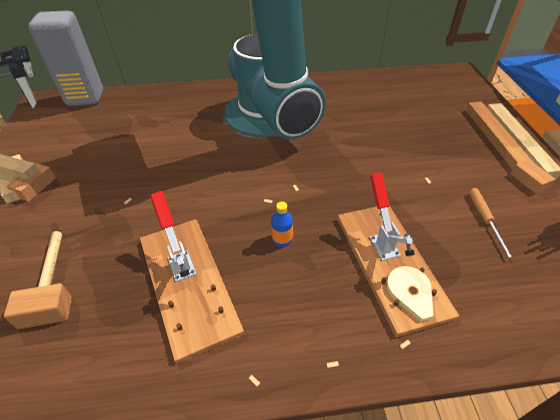

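The top view shows the blank on the left jig (blank at about pixel 160,150; its red grip at 158,234, y≈+0.21). The right jig is empty, with its grip at 408,230. A bottle stands between them at 274,231. Next I fit the target handle.

```bash
python3 - <<'E'
from h import *
A=[]
for n in("top","scene"):
    c=read_camera(n); W=cloud(c)
    hsv=cv2.cvtColor(c["img"],cv2.COLOR_RGB2HSV)
    m=(((hsv[...,0]<8)|(hsv[...,0]>172))&(hsv[...,1]>140)&(W[...,2]>.09)&(W[...,2]<.2)&(W[...,1]>.1)&(W[...,1]<.3)&(W[...,0]>.45))
    p=W[m]; A.append(p)
    print(n,len(p),p.mean(0).round(4),p.min(0).round(3),p.max(0).round(3))
    ctr,(w,h),a=cv2.minAreaRect(p[:,:2].astype(np.float32)); print(ctr,w,h,a)
    d=np.linalg.svd(p-p.mean(0),full_matrices=False)[2]; print(d.round(3).tolist())
    if n=="top":
        print("bottle",W[231,274], "maxz near",W[190:275,230:320,2].max())
        b=(W[...,2]>.013)&(W[...,2]<.022)&(W[...,1]>.08)&(W[...,1]<.35)&(W[...,0]>.4)
        print("board",cv2.minAreaRect(W[b][:,:2].astype(np.float32)))
        g=(W[...,2]>.1)&(W[...,1]>.1)&(W[...,1]<.35)&(W[...,0]>.6)
        print("arm/pad",W[g].min(0),W[g].max(0),W[g].mean(0))
E
```

```text
top 444 [0.5482 0.2123 0.1422] [0.517 0.197 0.113] [0.583 0.23  0.163]
(0.550247311592102, 0.21315860748291016) 0.06479091942310333 0.02696475386619568 8.04884147644043
[[-0.782, -0.117, 0.612], [0.131, -0.991, -0.021], [0.609, 0.064, 0.79]]
bottle [ 0.5499628  -0.00677026  0.11976158] maxz near 0.888723766208527
board ((0.6617586612701416, 0.23008936643600464), (0.33015763759613037, 0.14082196354866028), 8.365985870361328)
arm/pad [0.66008412 0.22481672 0.10002266] [0.71278191 0.24437476 0.13440526] [0.68538256 0.23262429 0.11594969]
scene 438 [0.5529 0.2133 0.1373] [0.518 0.197 0.107] [0.583 0.231 0.163]
(0.5505164861679077, 0.21440184116363525) 0.06524848192930222 0.0284685380756855 7.811125755310059
[[0.76, 0.107, -0.641], [-0.08, 0.994, 0.071], [0.645, -0.002, 0.764]]
```

>>> send_rows:
  offset:
    - [2, 5, 1]
    - [4, 11, 2]
    - [6, 17, 3]
    - [8, 23, 3]
    - [10, 29, 3]
    - [12, 35, 3]
    - [14, 41, 3]
    - [16, 47, 3]
    - [18, 53, 3]
    - [20, 58, 3]
    - [22, 63, 3]
    - [23, 67, 3]
  rot:
    - [0, 0, -1]
    - [0, 0, -2]
    - [0, 0, -4]
    - [0, 0, -6]
    - [0, 0, -8]
    - [0, 0, -10]
    - [0, 0, -12]
    - [0, 0, -13.6]
    - [0, 0, -13.6]
    - [0, 0, -13.6]
    - [0, 0, -13.6]
    - [0, 0, -13.6]
  gripper: -1

```text
time_s: 1.7
tcp_pos: [0.4806, 0.0453, 0.2655]
orientation: [-3.142, 0.0, 0.144]
ft_force: [0.7, -0.3, -0.2]
width: 0.003
grip_force: 0.0
```

>>> send_rows:
  offset:
    - [2, 6, 0]
    - [4, 11, 0]
    - [5.5, 15, 0]
    - [5.9, 16.7, 0]
    - [5.9, 16.7, -2.5]
    - [5.9, 16.7, -4.8]
    - [5.9, 16.7, -4.8]
  rot:
    - [0, 0, 0]
    - [0, 0, 0]
    - [0, 0, 0]
    - [0, 0, 0]
    - [0, 0, 0]
    - [0, 0, 0]
    - [0, 0, 0]

```text
time_s: 2.58
tcp_pos: [0.5385, 0.2094, 0.2162]
orientation: [3.141, 0.003, 0.142]
ft_force: [-0.1, 0.6, 1.4]
width: 0.007
grip_force: 0.0
```

```bash
python3 - <<'E'
from h import *
o=observe(); print(o["tcp_pos"],o["orientation"],o["ft_force"])
save(read_camera("scene"),"s1")
E
```

```text
[0.5385392  0.20935529 0.21620227] [3.14095614e+00 2.59877951e-03 1.41995982e-01] [-0.08680547  0.59331225  1.41645768]
```

View pics/s1.png

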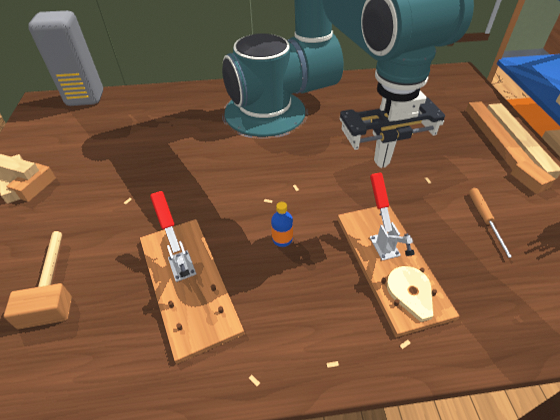

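The closed fingertips (about pixel 383,160) are right over the red grip and the clamp is still open. I'll press down along the arc.

>>> send_rows:
  offset:
    - [0, 0.1, -3]
    - [0, 0.1, -4.5]
    - [0, 0.1, -5.3]
    - [-0.3, 0.1, -6.2]
    - [-0.6, 0, -7]
    - [-0.8, 0, -7.7]
    - [-1.1, 0, -8.5]
    - [-1.4, -0.1, -9.2]
  rot:
    - [0, 0, 0]
    - [0, 0, 0]
    - [0, 0, 0]
    - [0, 0, 0]
    - [0, 0, 0]
    - [0, 0, 0]
    - [0, 0, 0]
    - [0, 0, 0]

```text
time_s: 3.62
tcp_pos: [0.5257, 0.2093, 0.1268]
orientation: [-3.141, -0.002, 0.142]
ft_force: [1.0, 2.4, 2.9]
width: 0.002
grip_force: 1.3
```

>>> send_rows:
  offset:
    - [-0.2, 0, -0.5]
    - [-0.4, 0, -1.0]
    - [-0.5, -0.1, -1.5]
    - [-0.6, -0.1, -2]
    - [-0.6, -0.1, -2.3]
    - [-0.6, -0.1, -2.3]
  rot:
    - [0, 0, 0]
    - [0, 0, 0]
    - [0, 0, 0]
    - [0, 0, 0]
    - [0, 0, 0]
    - [0, 0, 0]

```text
time_s: 4.38
tcp_pos: [0.5192, 0.2081, 0.1024]
orientation: [3.142, 0.0, 0.142]
ft_force: [0.4, 0.1, 0.3]
width: 0.007
grip_force: 0.0
```

```bash
python3 - <<'E'
from h import *
save(read_camera("scene"),"s2")
E
```

```text
(no output)
```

View pics/s2.png

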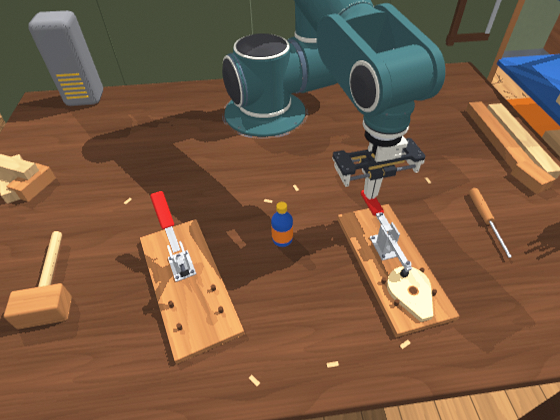

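The handle at (372,205) is down and the black pad rests on the blank at (405,272). The contact force has dropped away, so the clamp has snapped over. I'll retreat straight up.

>>> send_rows:
  offset:
    - [0, 0, 2]
    - [0, 0, 5]
    - [0, 0, 9]
    - [0, 0, 13]
    - [0, 0, 15]
    - [-5, -5, 15]
    - [-8, -10, 15]
    - [-8, -14, 15]
    - [-8, -14, 15]
    - [-8, -14, 15]
    - [-8, -14, 15]
  rot:
    - [0, 0, 0]
    - [0, 0, 0]
    - [0, 0, 0]
    - [0, 0, 0]
    - [0, 0, 0]
    - [0, 0, 0]
    - [0, 0, 0]
    - [0, 0, 0]
    - [0, 0, 0]
    - [0, 0, 0]
    - [0, 0, 0]

```text
time_s: 5.8
tcp_pos: [0.4394, 0.0689, 0.2525]
orientation: [-3.141, 0.001, 0.143]
ft_force: [-0.6, 0.1, 0.4]
width: 0.002
grip_force: 0.0
```

```bash
python3 - <<'E'
from h import *
c=read_camera("top"); save(c,"t3"); W=cloud(c)
hsv=cv2.cvtColor(c["img"],cv2.COLOR_RGB2HSV)
m=(((hsv[...,0]<8)|(hsv[...,0]>172))&(hsv[...,1]>140)&(W[...,2]>.05)&(W[...,2]<.2)&(W[...,0]>.45))
for s in (1,-1):
    p=W[m&(s*W[...,1]>.1)]; print(len(p),p.mean(0).round(3),p.min(0).round(3),p.max(0).round(3))
print(observe()["ft_force"])
E
```

```text
517 [0.529 0.21  0.082] [0.491 0.192 0.076] [0.57  0.23  0.086]
505 [ 0.544 -0.262  0.141] [ 0.513 -0.284  0.111] [ 0.579 -0.243  0.165]
[0.4098186  0.66326511 0.04692691]
```

View pics/t3.png

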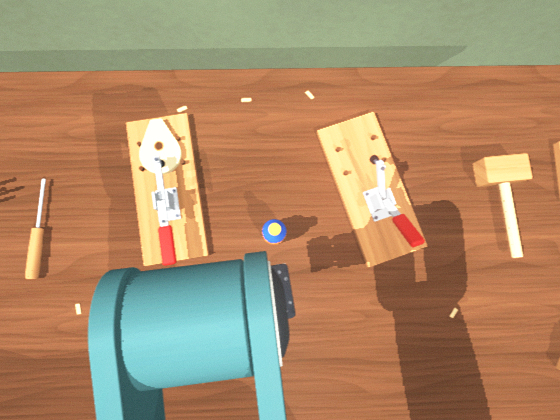

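The blank's grip is level at z≈0.082, so the clamp is shut. The blank is still at (160,148), the spare grip hasn't moved, and the arm is clear.

```bash
python3 -c "
from rig import *
print(finish_job())"
```

```text
the job is handed in; nothing more can be done
None
```

The job is handed in: the blank's clamp is snapped shut with its grip level at about 82 mm, the blank and the empty jig's open clamp show no movement in the last picture, and the arm is clear of everything. The hand-in gave no verdict.

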